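Attenuator to the third click

ROBOT

A 6-joint arm with a two-finger parallel gripper is mounted at the origin on the work surface. World frame = base frame: x ahead of the robot, y to its left, z up, the work surface at z = 0. Lengths are in m, angles in rad, forces in N, time in s.
With the tool pointing down it reaches from about 0.35 to 0.875 m from the base axis. Payload 15.5 kg.
Tool frame: the origin (TCP) lies between the finger pads; the fingertips stand 8 mm ahead of it and the grasp point (between the pads) lies 11 mm behind it; y points along the fingers, x is the direction in which the jaws open and shut, and the axes are right-handed (so a half turn about y gives the same grasp; the last joint's range is limited). The gripper opens to 85 mm and grips with 20 to 120 N. Pads are 22 mm wide; open, the fingers measure 114 mm over their backs; the gripper's body (76 mm by 85 mm) begins 54 mm behind the grasp point. The pads swing forward as they close: fully open they stand 13 mm farther back than shut.
Start: joints at [-1.335, 0.494, 1.345, -0, 1.302, -0.096], TCP at [0.203, -0.591, 0.239] pointing down, gripper open.
Joint ranges: [-2.91, 2.91], [-0.82, 2.16], [0.22, 2.67], [-1.22, 4.37], [0.12, 2.79], [-3.08, 3.08]. Speed limits (rad/s): [1.89, 1.89, 2.57, 3.01, 3.01, 3.01].

INTERFACE

Orientations are given as a 3x3 rotation matrix whose columns are the frame's x, y, z axes.
In Python, from workcell import r, open_jaws, clamp, inverse_kinematics, status, camera, calibration, finish_job gives the robot as it stands. Calls block until the motion is done:
- r.move_ptp(position, orientation): joint-space move of the TCP to a pose.
- r.servo_line(position, orientation=None, velocity=0.15): straight line of the TCP; orientation=None keeps the orientation; velocity is the mean speed in m/s.
- r.move_j(angles): joint-space move.
- open_jaws() and clamp(force=None): open the fingers fully, or close them until they stop; force is the grip in N (None keeps the last).
- r.dwell(seconds).
- inverse_kinematics(position, orientation): joint angles nearest the present ones, or None.
- status.read_state(): the state.
- camera(name): name is "side" or "top"; returns the picture (384x512x3 uint8, red, green, blue); there is no depth.
- calibration(name): a dict with "camera_matrix" (3x3 intrinsics, pixels), "rvec" (rotation vector, rad) and "tvec" (3), from world to camera coordinates, as OpenCV has them. Camera axes: x right, y down, z forward; pixel columns grow to the right and rows downward; lengths in m; the calibration is good to about 2 mm. A picture is of the moment at which its call begins. calibration takes no time and is no camera call.
A pose or a line that the arm cannot do raises r.Unreachable and nothing moves.
- finish_job(): hands the job in, once; it reports no verdict.
The state is a dict: "clock": time; "qpos": joint angles; "joint_velocities": joint speeds; "effort": joint torques, N m; "ee_pos": TCP position; "tcp_rot": TCP orientation; "wrist_force": force on the tool from outside, world axes, zero at the start; "wrist_torque": the same for the moment, N m; "opening": opening from 0.0 (shut) to 1.0 (fully open).
Only numpy, scipy, OpenCV 4.12 (cv2) and the standard library are available. Lean on these libraries where they do the work, as an engineer would, in place of code of your own. Each camera call takes 0.05 s, during which the arm holds its last target. There are 200 camera calls.

TASK

On the attenuator box with the flat paddle lever (not the one with the ball-topped lever), push the lever with a fingertip from its parked stop through its clicks and stop at the third click, never running past it. Then press the round key on that same box to store the setting, and leave the lever in the third click. Do not lift or shove either box, and leave the other lever, the other key and everything else on the bench where it is.

Things in the scene. Friction and masses are not known exactly. Their poses are not given: they have to be found in the camera images.
- paddle_box: attenuator box whose lever is the flat paddle; grey with an aluminium top panel. It stands loose on the bench but weighs 3.4 kg and holds still by friction. Box 200 mm long (its own x) x 110 wide (y) x 60 mm high. Origin: centre of its underside. x runs along the lever slot, from the parked end towards the key, roughly away from the robot.
- paddle_box_lever_mid (a point): middle of the paddle lever, which moves with it: a flat upright tab 10 mm thick along the slot, 36 mm wide across it, its top 42 mm above the box's panel (102 mm above the bench), its lower edge 10 mm above the panel; this point is 21 mm above the panel (81 mm above the bench), on the centre line
- paddle_box_lever (a joint): travel of the paddle lever (m): 0 parked at its stop, on the end away from the key; grows towards the key (along the box's +x). A click (detent) every 15 mm: first at 0.015, second 0.030, third 0.045, fourth 0.060, fifth and end stop 0.075. It starts parked. About 4 to 7 N carries it over each crest, half-way between two clicks; past the crest it snaps forward into the next click by itself and stays there when left
- paddle_box_key_top (a point): centre of the top face of the round spring key (28 mm across, in a black ring housing 44 mm across and 12 mm high) on the paddle box, on the slot's line at x = +66 mm of the box; at rest 22 mm above the panel (82 mm above the bench)
- paddle_box_key (a joint): press of the key on the paddle box (m): 0 up, 0.006 fully down at about 4 N; it springs back
- ball_box: the other attenuator box, same size and shape, to be left alone; it also stands loose on the bench. Its lever is a 26 mm ball on an 8 mm thick stem, top 42 mm above the panel. Box 200 mm long (its own x) x 110 wide (y) x 60 mm high. Origin: centre of its underside. x runs along the lever slot, from the parked end towards the key, roughly away from the robot.
- ball_box_lever (a joint): travel of the ball lever (m): 0 parked at its stop, where it starts; it has the same clicks; to be left parked
- ball_box_key (a joint): press of the key on the ball box (m): 0 up; not to be pressed
- screwdriver: screwdriver lying flat, 170 mm long, 26 mm thick, between the two boxes; origin under its middle; loose, to be left alone
- jar: closed jar, 44 mm across and 60 mm high, between the boxes; origin under its centre; loose, to be left alone
- mug: mug, 76 mm across and 85 mm high; origin under its centre; loose, to be left alone
- carton: small carton, 90 x 120 x 60 mm; origin under its centre; loose, to be left alone
- wrench: wrench lying flat, 180 mm long, 8 mm thick; origin under its middle; loose, to be left alone
- weight: brass cylinder weight, 44 mm across, 45 mm high; origin under its centre; loose, to be left alone
- tray: empty tray, 110 x 150 x 30 mm; origin under its centre; loose, to be left alone
Not all that is in view belongs to the job. What is shaped like the paddle_box but red is not meant.

How it is judged:
By the outcome, as a careful person would: the job done as asked, in the order asked, and still so for the second after the job is handed in, with the robot touching nothing.
It also fails if it takes over 67 s, if anything falls off the work surface, if the arm or the gripper's body presses on something with over 40 N, if the wrist force passes 120 N, or if a joint passes its speed limit or range.

## Working session

There is one attempt and no reset: what is moved stays moved. The work goes in short steps, each a Python script; the robot and the scene stay as the last script left them, time stands still between calls to the robot, and variables do not carry over. Pictures are saved under pics/ and viewed, about 8 in all and at most 12, crops included, and the job is handed in when it is done.

```bash
mkdir -p pics; ls; cat > h.py <<'E'
import numpy as np, cv2
from workcell import *
def cal(n):
    c=calibration(n); return np.array(c["camera_matrix"],float),np.array(c["rvec"],float),np.array(c["tvec"],float).reshape(3,1)
def pix2w(n,uv,z):
    K,rv,t=cal(n); R=cv2.Rodrigues(rv)[0]; o=(-R.T@t).ravel()
    d=R.T@np.linalg.inv(K)@np.array([uv[0],uv[1],1.]); return o+d*(z-o[2])/d[2]
def proj(n,P):
    K,rv,t=cal(n); return cv2.projectPoints(np.array(P,float).reshape(-1,1,3),rv,t,K,None)[0].reshape(-1,2)
def save(n,f,box=None,s=1):
    im=cv2.cvtColor(camera(n),cv2.COLOR_RGB2BGR); cv2.imwrite('pics/'+f+'_raw.png',im)
    if box: im=im[box[1]:box[3],box[0]:box[2]]
    cv2.imwrite('pics/'+f+'.png',cv2.resize(im,None,fx=s,fy=s,interpolation=cv2.INTER_CUBIC))
E
python3 - <<'E'
from h import *
save('top','t0',s=1.5);save('side','s0',s=1.5)
for n in('top','side'):
    K,rv,t=cal(n);print(n,K[0,0],(-cv2.Rodrigues(rv)[0].T@t).ravel())
s=status.read_state();print(s['clock'],s['tcp_rot'],s['wrist_force'])
E
```

```text
pics
top 445.6820299444628 [ 0.41548325 -0.00206357  1.5404413 ]
side 486.6723797798016 [0.09040544 0.7461165  1.15698778]
0.1 [[ 3.24741391e-01 -2.62875999e-04  9.45802812e-01]
 [-9.45802251e-01  1.03451481e-03  3.24741486e-01]
 [-1.06381376e-03 -9.99999430e-01  8.73210684e-05]] [ 0.46242119 -0.15518659  0.74670708]
```

View pics/t0.png

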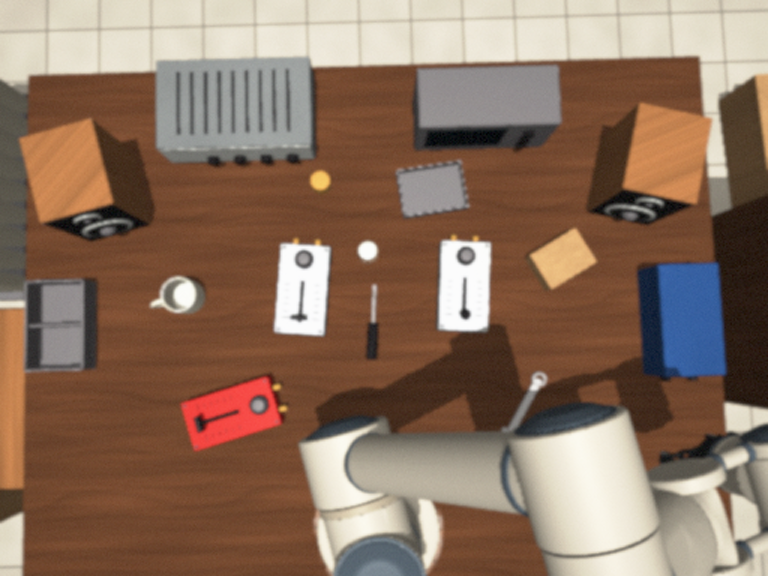

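View pics/s0.png

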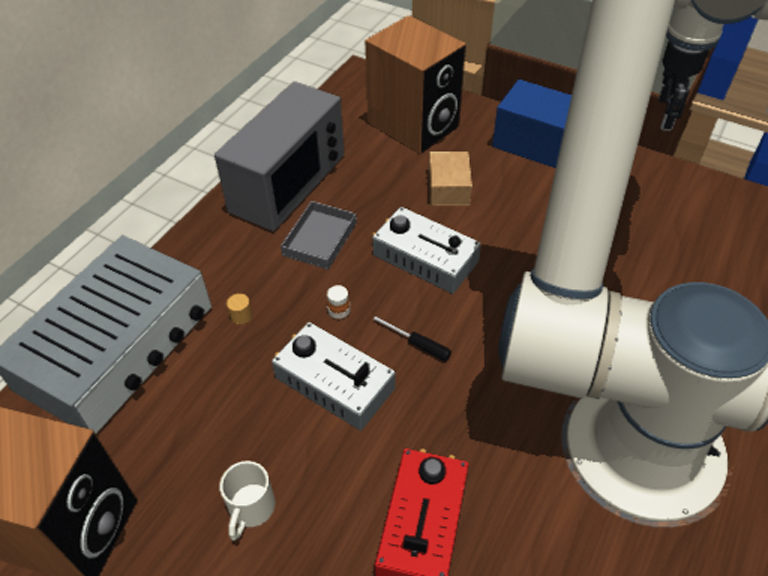

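The white box with the paddle lever is at about (302,290) in the top view and (335,375) in the side view, both at 1.5x. The ball box is at (465,285) and the red decoy at lower left. Next I'll enlarge both views of the paddle box.

```bash
python3 - <<'E'
import cv2,numpy as np
a=cv2.imread('pics/t0_raw.png')[152:232,172:232]; b=cv2.imread('pics/s0_raw.png')[208:292,174:270]
a=cv2.resize(a,None,fx=7,fy=7,interpolation=2); b=cv2.resize(b,None,fx=4,fy=4,interpolation=2)
o=np.zeros((560,804,3),np.uint8);o[:,:420]=a;o[:336,420:804]=b;cv2.imwrite('pics/c0.png',o)
E
```

```text
(no output)
```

View pics/c0.png

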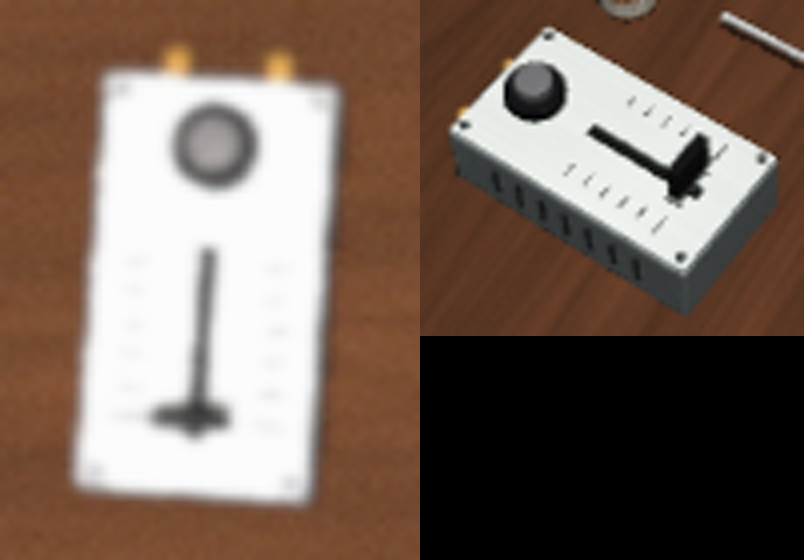

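```bash
python3 - <<'E'
from h import *
from scipy.optimize import least_squares
A=lambda u:np.array(u)/7.+[172,152]-.43
B=lambda u:(np.array(u)-[420,0])/4.+[174,208]-.37
C=[(.1,.055,.06),(.1,-.055,.06),(-.1,-.055,.06),(-.1,.055,.06),(.066,0,.082)]
top=A([(103,70),(342,82),(312,505),(75,490),(212,142)]); side=B([(452,128),(548,28),(776,158),(686,268),(538,80)])
def W(p,P): c,s=np.cos(p[2]),np.sin(p[2]);P=np.array(P);return np.c_[p[0]+c*P[:,0]-s*P[:,1],p[1]+s*P[:,0]+c*P[:,1],P[:,2]]
def f(p,ns='ts'):
    r=[]
    if 't' in ns:r.append(proj('top',W(p,C))-top)
    if 's' in ns:r.append(proj('side',W(p,C))-side)
    return np.concatenate(r).ravel()
for ns in('t','s','ts'):
    q=least_squares(f,[.5,.15,0],args=(ns,)); print(ns,q.x.round(4),np.abs(q.fun).max().round(2))
p=q.x;print(q.fun.reshape(-1,2).round(1).tolist())
lv=pix2w('top',A((190,416)),.102); print('lever top-view',lv, 'box frame',np.array([[np.cos(p[2]),np.sin(p[2])],[-np.sin(p[2]),np.cos(p[2])]])@(lv[:2]-p[:2]))
ls=pix2w('side',B((689,167)),.081); print('lever side',ls,np.array([[np.cos(p[2]),np.sin(p[2])],[-np.sin(p[2]),np.cos(p[2])]])@(ls[:2]-p[:2]))
np.save('p.npy',p)
E
```

```text
t [ 0.544   0.151  -0.0894] 0.76
s [ 0.5417  0.1532 -0.0913] 1.58
ts [ 0.5428  0.1521 -0.0906] 1.76
[[0.3, 0.5], [-1.0, 0.7], [-0.7, 0.0], [0.0, 0.2], [-0.2, 0.4], [-1.1, -0.2], [0.0, -1.8], [1.4, -1.1], [-0.0, 1.1], [-1.0, -0.8]]
lever top-view [0.48025512 0.15628553 0.102     ] box frame [-0.06265474 -0.00152227]
lever side [0.47978583 0.15727801 0.081     ] [-0.06321189 -0.00057632]
```

```bash
cat >> h.py <<'E'
p=np.load('p.npy'); c,s=np.cos(p[2]),np.sin(p[2])
def bx(x,y,z): return np.array([p[0]+c*x-s*y,p[1]+s*x+c*y,z])
# tool x along box +-y, tool y down
def rot(sg): X=np.array([-s,c,0])*sg; Y=np.array([0,0,-1.]); return np.c_[X,Y,np.cross(X,Y)]
E
python3 - <<'E'
from h import *
for sg in(1,-1):
    print(sg,inverse_kinematics(bx(-.1,0,.2),rot(sg)))
clamp(20)
q={sg:inverse_kinematics(bx(-.1,0,.2),rot(sg)) for sg in(1,-1)}
sg=min([k for k in q if q[k] is not None],key=lambda k:abs(np.array(q[k])[5]))
r.move_ptp(bx(-.1,0,.2),rot(sg)); print(sg,status.read_state()['clock'])
r.servo_line(bx(-.1,0,.105),velocity=.1)
S=status.read_state();print(S['clock'],S['ee_pos'],bx(-.1,0,.105),S['wrist_force'],S['opening'])
save('side','s1',(160,160,290,290),4.5); save('top','t1')
print(proj('side',[S['ee_pos'],S['ee_pos']-[0,0,.008],S['ee_pos']-[0,0,.021]])*1-[160,160])
E
```

```text
1 [ 2.22086406e-01  3.30056047e-01  1.76281752e+00 -4.44089210e-16
  1.04871908e+00 -1.25811226e+00]
-1 [ 2.22086406e-01  3.30056047e-01  1.76281752e+00 -4.44089210e-16
  1.04871908e+00  1.88348039e+00]
1 3.65
4.75 [0.44352556 0.16122391 0.10541798] [0.44320074 0.16118032 0.105     ] [-0.75912554  0.30494642  0.21609247] -0.005241885808821561
[[91.97815937 91.05082893]
 [92.02608329 92.75530907]
 [92.10295953 95.48951855]]
```

View pics/s1.png

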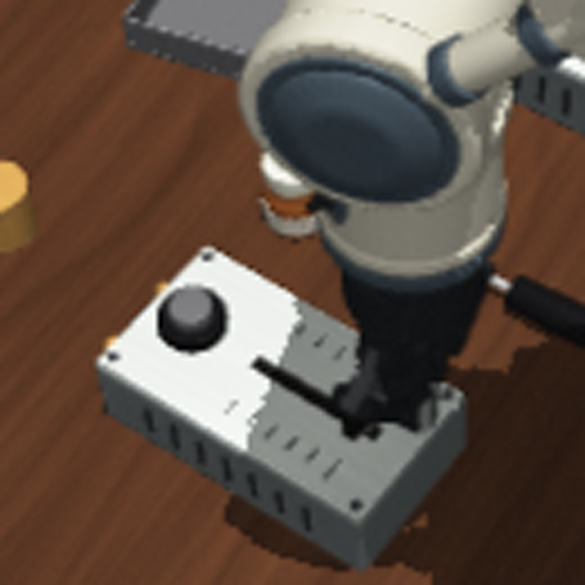

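The shut fingertips are just behind the lever, at about (415,425) in the crop, and clear of the panel. I'll lower them and push in 1 mm steps, watching the force for each of the three crest drops.

```bash
python3 - <<'E'
from h import *
ex=np.array([c,s,0])
r.servo_line(bx(-.1,0,.088),velocity=.05); r.dwell(.2)
S=status.read_state();f0=np.array(S['wrist_force']); print(S['clock'],f0.round(2))
x=-.1; L=[]
while x<-.082:
    x+=.001; r.servo_line(bx(x,0,.088),velocity=.02); S=status.read_state()
    F=-(np.array(S['wrist_force'])-f0)@ex; X=(np.array(S['ee_pos'])-bx(0,0,0))@ex
    print(round(x*1e3),round(X*1e3,1),F.round(2),S['clock'])
    if F>2.0: break
E
```

```text
5.5417 [-0.02  0.12  0.  ]
-99 -98.9 0.21 5.7917
-98 -97.9 0.06 6.0417
-97 -97.0 -0.9 6.2917
-96 -95.9 -0.31 6.5417
-95 -94.9 -0.24 6.7917
-94 -93.9 0.19 7.0417
-93 -92.9 0.15 7.2917
-92 -91.9 -0.88 7.5417
-91 -90.9 0.01 7.7917
-90 -89.9 -0.33 8.0417
-89 -88.9 -0.16 8.2917
-88 -87.9 -0.11 8.5417
-87 -86.9 -0.28 8.7917
-86 -85.9 0.18 9.0417
-85 -84.9 -0.16 9.2917
-84 -83.9 0.32 9.5417
-83 -82.9 -0.43 9.7917
-82 -81.9 -0.23 10.0417
```

```bash
cat >> h.py <<'E'
ex=np.array([c,s,0])
def push(x,xmax,ndrop,step=.001,z=.088,hi=2.5,lo=1.2):
    pk=0;n=0
    while x<xmax-1e-6 and n<ndrop:
        x+=step; r.servo_line(bx(x,0,z),velocity=.02); F=[]
        for _ in range(3):
            S=status.read_state(); F.append(-np.array(S['wrist_force'])@ex); r.dwell(.02)
        F=np.mean(F); pk=max(pk,F)
        if pk>hi and F<lo: n+=1; pk=0
        print(round(x*1e3,1),round((np.array(S['ee_pos'])-bx(0,0,0))@ex*1e3,1),F.round(2),n,round(S['clock'],2))
E
python3 - <<'E'
from h import *
push(-.082,-.064,1)
E
```

```text
-81.0 -81.0 0.14 0 10.32
-80.0 -80.0 0.66 0 10.62
-79.0 -79.4 3.1 0 10.93
-78.0 -78.6 5.01 0 11.22
-77.0 -77.8 6.29 0 11.53
-76.0 -77.0 6.59 0 11.82
-75.0 -76.2 8.09 0 12.12
-74.0 -75.3 7.81 0 12.43
-73.0 -74.3 8.16 0 12.72
-72.0 -73.2 6.94 0 13.03
-71.0 -72.0 6.0 0 13.32
-70.0 -70.7 4.09 0 13.62
-69.0 -69.2 3.45 0 13.93
-68.0 -67.9 2.11 0 14.22
-67.0 -66.7 2.32 0 14.53
-66.0 -65.8 2.64 0 14.82
-65.0 -64.9 3.17 0 15.12
-64.0 -64.1 4.5 0 15.43
```

```bash
python3 - <<'E'
from h import *
im=[cv2.cvtColor(camera(n),cv2.COLOR_RGB2BGR) for n in('top','side')]
r0=[cv2.imread('pics/%s0_raw.png'%n) for n in 'ts']
bs=[(172,152,232,232),(170,200,270,300)]
o=np.zeros((800,800,3),np.uint8)[:600]
k=[]
for I in (r0,im):
    row=[cv2.resize(I[i][b[1]:b[3],b[0]:b[2]],(int(300*(b[2]-b[0])/(b[3]-b[1])),300),interpolation=2) for i,b in enumerate(bs)]
    k.append(np.hstack(row))
cv2.imwrite('pics/c2.png',np.vstack(k)); cv2.imwrite('pics/s2_raw.png',im[1]);cv2.imwrite('pics/t2_raw.png',im[0])
print(status.read_state()['wrist_force'])
E
```

```text
[-4.20499115 -0.07711561  1.41074735]
```

View pics/c2.png

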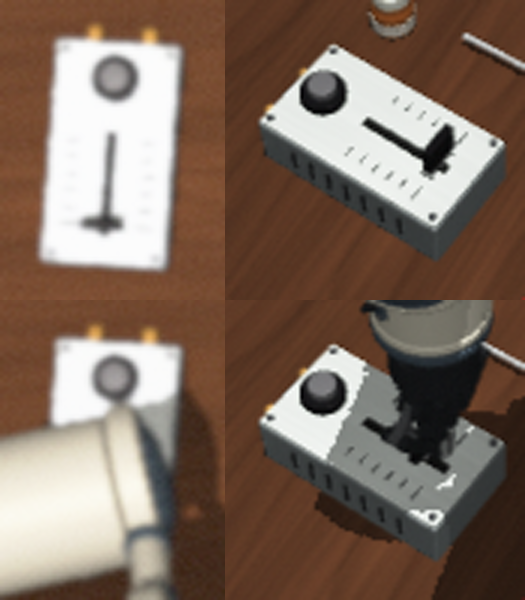

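The box hasn't moved, and the lever has travelled about one click. Contact was at X≈-80 mm and the force minimum at -67.5 mm. Every click should repeat 15 mm further on, so I'll push through the second click and check that the pattern repeats.

```bash
python3 - <<'E'
from h import *
push(-.064,-.049,9)
E
```

```text
-63.0 -63.3 6.32 0 15.82
-62.0 -62.5 6.91 0 16.12
-61.0 -61.7 7.93 0 16.43
-60.0 -60.8 8.22 0 16.73
-59.0 -59.8 8.84 0 17.02
-58.0 -58.8 8.1 0 17.32
-57.0 -57.7 7.09 0 17.62
-56.0 -56.4 5.46 0 17.93
-55.0 -55.0 3.09 0 18.23
-54.0 -53.8 1.59 0 18.52
-53.0 -52.6 1.36 0 18.82
-52.0 -51.7 1.03 1 19.12
-51.0 -50.8 1.71 1 19.43
-50.0 -50.0 2.63 1 19.73
-49.0 -49.2 4.26 1 20.02
```

```bash
python3 - <<'E'
from h import *
push(-.049,-.037,9)
r.dwell(.3); print('hold',status.read_state()['wrist_force'])
r.servo_line(bx(-.06,0,.088),velocity=.08)
r.servo_line(bx(-.06,0,.2),velocity=.2)
q=inverse_kinematics(bx(.15,-.0,.3),rot(1)); print(q)
r.move_ptp(np.array([.35,-.15,.3]),rot(1)); print(status.read_state()['clock'])
im=[cv2.cvtColor(camera(n),cv2.COLOR_RGB2BGR) for n in('top','side')]
cv2.imwrite('pics/s3_raw.png',im[1]);cv2.imwrite('pics/t3_raw.png',im[0])
a=cv2.resize(im[0][152:232,172:232],None,fx=7,fy=7,interpolation=2); b=cv2.resize(im[1][208:292,174:270],None,fx=4,fy=4,interpolation=2)
o=np.zeros((560,804,3),np.uint8);o[:,:420]=a;o[:336,420:804]=b;cv2.imwrite('pics/c3.png',o)
E
```

```text
-48.0 -48.4 6.08 0 20.32
-47.0 -47.6 6.23 0 20.62
-46.0 -46.8 7.37 0 20.93
-45.0 -45.9 8.03 0 21.23
-44.0 -45.0 8.76 0 21.52
-43.0 -43.9 8.45 0 21.82
-42.0 -42.8 6.97 0 22.12
-41.0 -41.5 5.29 0 22.43
-40.0 -40.2 3.38 0 22.73
-39.0 -38.9 2.02 0 23.02
-38.0 -37.7 1.6 0 23.32
-37.0 -36.7 1.66 0 23.62
hold [0.09670471 0.32952971 0.49603219]
[ 1.13040789e-01  5.72376235e-01  1.03263282e+00 -4.44089210e-16
  1.53658360e+00 -1.36715788e+00]
26.4
```

View pics/c3.png

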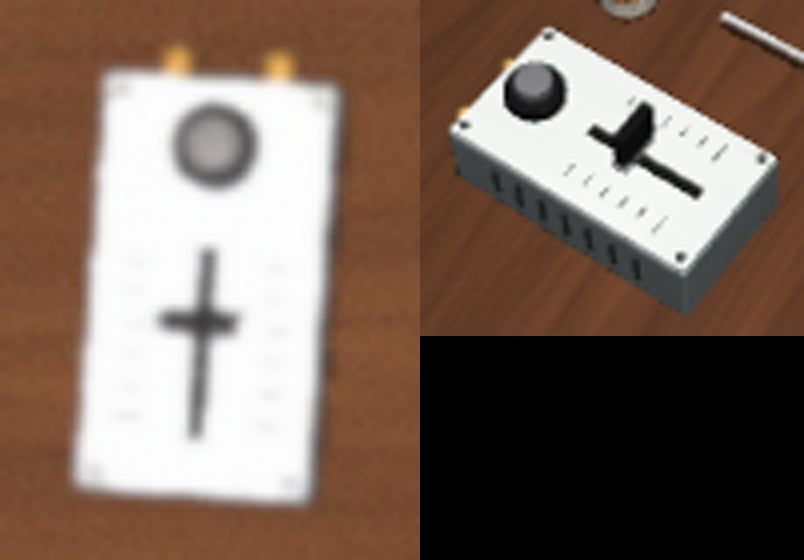

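The lever sits about 94 px (7x crop) forward of parked, roughly 44 mm, so it's in the third click, and the box corners haven't moved. Next is the key press, guided by force.

```bash
python3 - <<'E'
from h import *
k=lambda z: bx(.066,0,z)
r.move_ptp(k(.2),rot(1)); r.servo_line(k(.115),velocity=.1); r.dwell(.2)
f0=np.array(status.read_state()['wrist_force'])[2]; z=.115; zc=None
print(status.read_state()['clock'],f0)
while z>.072:
    z-=.001; r.servo_line(k(z),velocity=.02); F=[]
    for _ in range(2): S=status.read_state();F.append(S['wrist_force'][2]-f0);r.dwell(.02)
    F=np.mean(F)
    if F>.8: print(round(z*1e3),round(S['ee_pos'][2]*1e3,1),F.round(2),round(S['clock'],2))
    if F>9: break
r.dwell(.4); S=status.read_state(); print('hold',S['ee_pos'],S['wrist_force'])
save('side','s4',(174,160,270,292),4)
r.servo_line(k(.2),velocity=.1); print(status.read_state()['clock'])
E
```

```text
29.2 -0.34517950105609596
112 111.9 0.97 30.03
97 97.0 1.02 34.28
90 90.0 1.39 36.27
89 89.1 1.73 36.55
88 88.0 2.03 36.83
87 87.0 2.91 37.12
86 86.0 3.52 37.4
85 85.0 3.64 37.68
84 84.0 4.89 37.97
83 83.8 17.24 38.25
hold [0.60864008 0.14620364 0.08379404] [-3.12675139  0.32830718 16.81876378]
40.0333
```

View pics/s4.png

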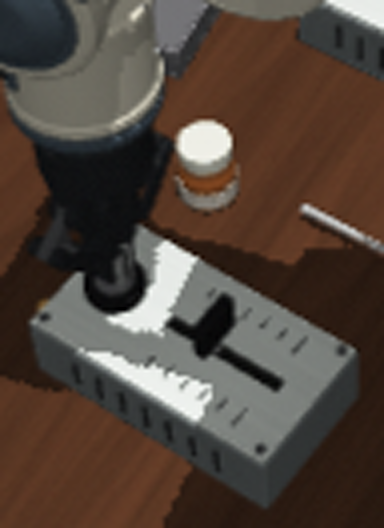

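The key went down about 6 mm with rising spring force and then hit a hard stop, so it was fully pressed. The lever didn't move. Now the arm moves clear for a last look.

```bash
python3 - <<'E'
from h import *
r.move_ptp(np.array([.35,-.15,.3]),rot(1)); r.dwell(.3); S=status.read_state();print(S['clock'],S['wrist_force'])
im=[cv2.cvtColor(camera(n),cv2.COLOR_RGB2BGR) for n in('top','side')]
for n,i in zip('ts',im):
    b=cv2.imread('pics/%s3_raw.png'%n); d=cv2.absdiff(i,b).max(2); ys,xs=np.where(d>40); print(n,len(xs),(xs.min(),xs.max(),ys.min(),ys.max()) if len(xs) else '')
cv2.imwrite('pics/f.png',cv2.resize(im[1],None,fx=1.5,fy=1.5,interpolation=2))
E
```

```text
41.8333 [ 0.04829868  0.35408515 -0.50409849]
t 0 
s 17 (np.int64(288), np.int64(486), np.int64(7), np.int64(330))
```

View pics/f.png

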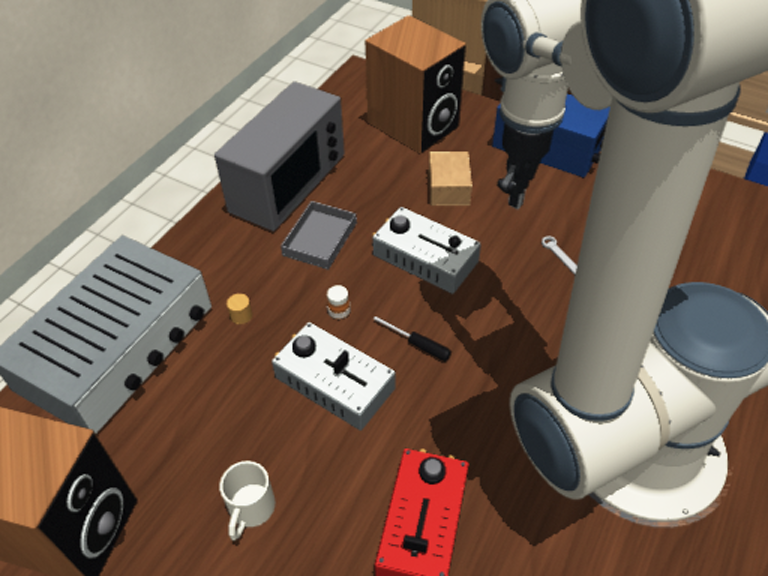

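The lever is still in the third click at about (343,362), the key is back up, and nothing else has moved. I'm handing the job in.

```bash
python3 -c "
from workcell import *
print(finish_job(),status.read_state()['clock'])"
```

```text
the job is handed in; nothing more can be done
the job is handed in; nothing more can be done
```

I pushed the paddle lever from its parked stop to the third click, then pressed the key on the same box and handed the job in. The clock read about 42 s at the last check.

- **Lever:** I pushed in 1 mm steps with the shut fingertips. The force rose and fell once per click, repeating every 15 mm. I stopped about 2 mm short of the third click, past its crest. The force then dropped to zero, which means the lever snapped forward by itself. The picture puts it about 43–44 mm from parked, within reading error of 45 mm.
- **Key:** it went down about 6 mm at up to roughly 5 N, then hit its stop at about 17 N. It sprang back when released.
- **Last checks:** top pictures from before and after the key press showed no difference, and the side view only 17 scattered pixels. The lever stayed in the third click. Neither box and none of the other objects in view had moved, and the robot was touching nothing.

**Disagreement:** the peak push force was about 8 to 9 N, above the 4 to 7 N stated for each crest. The box still held its place.

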